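Scrape the eraser stubs off the tilted tray into the cup

ROBOT

A 7-joint arm with a two-finger parallel gripper is mounted at the origin on the work surface. World frame = base frame: x ahead of the robot, y to its left, z up, the work surface at z = 0. Lengths are in m, angles in rad, forces in N, time in s.
With the tool pointing down it reaches from about 0.4 to 0.85 m from the base axis. Payload 4.5 kg.
Tool frame: the origin (TCP) lies at the very end of the fingers, on their centre line; the grasp point (between the pads) lies 19 mm behind it (r.grip_point_offset is the distance from the TCP to the grasp point, in m); z points along the fingers, y is the line along which they close (so a half turn about z gives the same grasp; the last joint's range is limited). The gripper opens to 88 mm and grips with 3 to 60 N. Pads are 18 mm wide; open, the fingers measure 123 mm over their backs; the gripper's body (75 mm by 187 mm) begins 45 mm behind the grasp point.
Start: joints at [1.229, 0.689, -0.195, 1.565, 0.157, 0.902, -0.215], TCP at [0.229, -0.581, 0.199] pointing down, gripper open.
Joint ranges: [-3.01, 3.01], [-0.46, 2.08], [-1.47, 1.51], [0.13, 2.56], [-1, 4.14], [0.04, 2.09], [-2.66, 2.66]. Speed limits (rad/s): [2.57, 2.57, 3.14, 3.14, 3.14, 3.14, 3.14].

INTERFACE

Orientations are given as a unit quaternion [x, y, z, w].
In Python, from plant import r gives the robot as it stands.
- The arm moves only by the tool carry_out, never from a script. Its argument "rows" is a list of rows, each a list of 3 entries, a list of its own where there are three numbers: the shift along the tool's x, y, z in cm, then the turn, a rotation vector about the tool's x, y, z in degrees, then the closure, from 0 (fully open) to 1 (shut). A call has 1 to 12 rows; each row is the pose to reach, as a shift and turn from the pose commanded when the call began, along the tool's axes at that moment; what a row does not reach only later rows make up. A row lasts 1/10 s, in which the tool goes at most 50 mm and 8.59 degrees, less where a joint would pass 70% of its speed; a pose out of reach is approached as far as the arm can. A call with a gripper value outside its range is refused whole. The fingers move at their own pace and stop on an object; "newtons" is the grip in N (left out, the last holds). Time passes only in rows, so rows that repeat a pose let the fingers close. It gives the time, the measured TCP pose, the force, the opening and the grip force at its end, in the units of the state.
- r.get_state(): the state, without advancing time (a new reading comes with each control period).
- r.snapshot(name): name is "scene" or "side" or "wrist"; returns a dict with "image" (420x560x3 uint8, red, green, blue), "fx", "fy", "cx", "cy" (pixels), "pose" (4x4, takes a point from camera to world coordinates). Camera axes: x right, y up, looking along -z (the intrinsics and any distortion apply to the point x, -y, -z); pixel columns grow to the right and rows downward; lengths in m; the calibration is good to about 2 mm. The wrist camera is an equidistant fisheye: a pixel r from the principal point sees the ray r / f radians off the axis. A picture is of the moment at which its call begins. There is no depth.
- r.finish_job(): hands the job in; it is judged then, once.
The state is a dict: "clock": time; "q": joint angles; "qd": joint speeds; "joint_torque": joint torques, N m; "tool_pos": TCP position; "eef_rot": TCP orientation; "contact_force": force on the tool from outside, world axes, zero at the start; "moment": the same for the moment, N m; "opening": opening from 0.0 (shut) to 1.0 (fully open); "finger_force": force on a finger pad.
Only numpy, scipy, OpenCV 4.12 (cv2) and the standard library are available. Lean on these libraries where they do the work, as an engineer would, in place of code of your own. Each camera call takes 0.05 s, during which the arm holds its last target. There are 200 camera calls.

TASK

Take the blue-handled wiper and use its blade to sweep both eraser stubs (pink and yellow) down the tilted metal tray and over its open lower end into the green cup. Do not touch the stubs with the gripper. Then put the wiper down on the table, clear of the tray and cup, and let go.

Things in the scene. Friction and masses are not known exactly. Their poses are not given: they have to be found in the camera images.
- wiper_grip (a point): Wiper with a blue upright handle, standing unaided on its black rubber blade; 125 mm tall, 120 g. Point: its centre, 62.5 mm above the blade's bottom edge; z up, y along the blade, x through its thickness. Blade 56 mm wide, 14 thick, 28 high; 58 mm wide shoulder up to 40 mm; above it the handle, 16 mm thick (x), 26 wide, to the top. Pinch it across x, 85 mm or more up. Both faces alike.
- tray: Fixed aluminium tray, sloping 0.26 rad to a green cup. x uphill along its floor, y across, z=0 floor top. Origin: above the cup's centre, 90 mm over the table, on the floor plane extended. Floor from x=20 mm (open low end) to 207 (end wall), y=-38 to 38; walls 18 mm high, 3 thick. Cup mouth 104 mm wide, 74 mm above the table. The wiper's blade fits between the side walls, 10 mm to spare each side.
- stub_pink: Pink eraser stub, block 28 x 22 x 16 mm, 15 g, origin at its centre; lies on the tray floor, held by rubber friction, its centre at tray x = 60 to 85 mm and up to 12 mm off the middle line.
- stub_yellow: Yellow eraser stub, block 28 x 22 x 16 mm, 15 g, origin at its centre; lies farther up the tray floor, its centre at tray x = 115 to 135 mm and up to 12 mm off the middle line.

How it is judged:
On the way, in this order (a step that is already met when the one before it is completed fails the run):
1. the wiper's blade is down in the tray (x of wiper_grip in the frame of tray between 0.03 and 0.23 m and y of wiper_grip in the frame of tray between -0.035 and 0.035 m and z of wiper_grip in the frame of tray between 0.02 and 0.078 m), for 0.1 s.
2. both stubs are in the cup (horizontal distance between each of stub_pink, stub_yellow and tray below 0.05 m and height (world z) of each of stub_pink, stub_yellow below 0.06 m), for 0.2 s.
At the end, for the whole second after the job is handed in: Both stubs lie inside the green cup (centres within 50 mm of its axis and under 60 mm above the table), and the wiper rests on the table, standing or lying (its centre under 70 mm above the table), more than 90 mm from the cup's axis, released and still (all of step 2 and height (world z) of wiper_grip between 0 and 0.07 m and horizontal distance between wiper_grip and tray above 0.09 m and linear speed of wiper below 0.03 m/s); the robot touches nothing.
It fails at once if the gripper touches a stub (contact force between the fingers and stub_pink above 0.3 N or contact force between the fingers and stub_yellow above 0.3 N).
It also fails if it takes over 54 s, if anything falls off the work surface, if the arm or the gripper's body presses on something with over 40 N, if the wrist force passes 120 N, or if a joint passes its speed limit or range.

## Working session

There is one attempt and no reset: what is moved stays moved. The work goes in short steps, Python scripts to look and compute and a tool call to move; the robot and the scene stay as the last step left them, time stands still between calls to the robot, and variables do not carry over. Pictures are saved under pics/ and viewed, at most 10 in all, crops included, and the job is handed in when it is done.

Besides the shell and the picture viewer there is one more tool, called after "Emit:" in YAML: its name, and indented under it one key for each argument. carry_out: Moves the arm, as the interface text tells. Its arguments: {"type":"object","properties":{"rows":{"type":"array"},"newtons":{"type":"number"}},"required":["rows"]}

```bash
mkdir -p pics; ls; python3 - <<'E'
from plant import r
import cv2,numpy as np,pickle
s=r.get_state();print(s['tool_pos'],s['eef_rot'],s['clock'])
d={}
for n in("scene","side"):
    c=r.snapshot(n);d[n]=c
    print(n,c['fx'],c['cx'],c['cy'],np.round(c['pose'],3).tolist(),[k for k in c if k!='image'])
pickle.dump(d,open('snap.pkl','wb'))
cv2.imwrite('pics/a.png',d['scene']['image'][:,:,::-1]);cv2.imwrite('pics/b.png',d['side']['image'][:,:,::-1])
E
```

```text
pics
[ 0.22907228 -0.58074372  0.19793352] [ 9.82390638e-01  1.86836305e-01 -2.36716314e-04 -8.79031011e-04] 0.0
scene 534.204597699741 279.9374164940823 206.8469996415904 [[-0.267, -0.758, 0.595, 1.154], [0.964, -0.206, 0.17, 0.179], [-0.006, 0.619, 0.785, 0.981], [0.0, 0.0, 0.0, 1.0]] ['fx', 'fy', 'cx', 'cy', 'pose']
side 523.4959441677084 290.30245162902276 197.5693983925969 [[-0.781, 0.376, -0.498, -0.145], [-0.624, -0.461, 0.631, 0.784], [0.008, 0.804, 0.595, 0.907], [0.0, 0.0, 0.0, 1.0]] ['fx', 'fy', 'cx', 'cy', 'pose']
```

View pics/a.png

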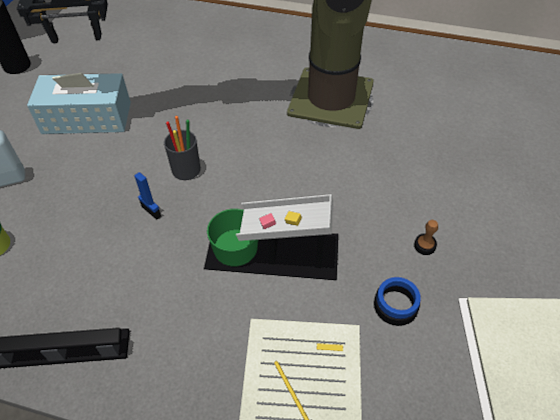

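View pics/b.png

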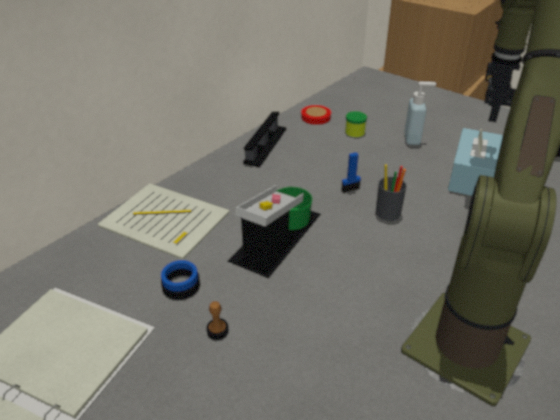

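The scene view shows the wiper at about (148,195), the cup at (232,238), pink at (267,220) and yellow at (293,217). In the side view the wiper is at (351,172), the cup at (295,207) and the stubs at (277,198) and (265,206).

```bash
cat > h.py <<'E'
import numpy as np,cv2
def ray(c,u,v):
    P=c['pose'];d=P[:3,:3]@np.array([(u-c['cx'])/c['fx'],-(v-c['cy'])/c['fy'],-1]);return P[:3,3],d/np.linalg.norm(d)
def plane(c,u,v,z):
    o,d=ray(c,u,v);return o+d*(z-o[2])/d[2]
def tri(c1,p1,c2,p2):
    A=np.zeros((3,3));b=np.zeros(3);R=[ray(c1,*p1),ray(c2,*p2)]
    for o,d in R:
        M=np.eye(3)-np.outer(d,d);A+=M;b+=M@o
    X=np.linalg.solve(A,b);return X,max(np.linalg.norm(np.cross(X-o,d)) for o,d in R)
def blob(img,lo,hi,box):
    h=cv2.cvtColor(img,cv2.COLOR_RGB2HSV);m=cv2.inRange(h,np.array(lo),np.array(hi))
    k=np.zeros_like(m);x0,y0,x1,y1=box;k[y0:y1,x0:x1]=m[y0:y1,x0:x1]
    n,l,st,ce=cv2.connectedComponentsWithStats(k);i=1+np.argmax(st[1:,4]);return ce[i],st[i],(l==i)
E
python3 - <<'E'
import pickle,cv2,numpy as np
from h import *
d=pickle.load(open('snap.pkl','rb'));a,b=d['scene'],d['side']
cols={'blue':((105,120,60),(125,255,255),(120,160,180,220),(330,140,370,200)),'pink':((165,70,80),(180,255,255),(250,200,285,235),(265,190,290,210)),'yel':((20,120,100),(32,255,255),(280,205,305,230),(255,195,275,215)),'green':((60,100,30),(85,255,255),(200,200,262,275),(270,180,320,235))}
for k,(lo,hi,b1,b2) in cols.items():
    p1,s1,_=blob(a['image'],lo,hi,b1);p2,s2,_=blob(b['image'],lo,hi,b2)
    X,e=tri(a,p1,b,p2);print(k,p1.round(1),s1,p2.round(1),s2,X.round(4),round(e,4))
A=cv2.resize(a['image'][175:285,125:350],None,fx=3.5,fy=3.5,interpolation=cv2.INTER_CUBIC)
B=cv2.resize(b['image'][145:275,225:370],None,fx=4.5,fy=4.5,interpolation=cv2.INTER_CUBIC)
cv2.imwrite('pics/c.png',A[:,:,::-1]);cv2.imwrite('pics/d.png',B[:,:,::-1])
E
```

```text
blue [145.  192.4] [135 172  24  41 405] [351.9 170.2] [343 153  17  32 295] [ 0.5015 -0.3208  0.0686] 0.001
pink [267.3 220.6] [260 213  16  16 164] [275.6 198.3] [272 194   8  10  62] [ 0.5413 -0.0242  0.1193] 0.0011
yel [292.7 218. ] [285 211  16  14 166] [265.6 205. ] [260 201  13   9  88] [0.531  0.0258 0.1324] 0.001
green [229.9 239. ] [ 207  209   51   58 1910] [298.4 209.3] [278 187  34  44 753] [ 0.5414 -0.1145  0.0265] 0.0055
```

View pics/c.png

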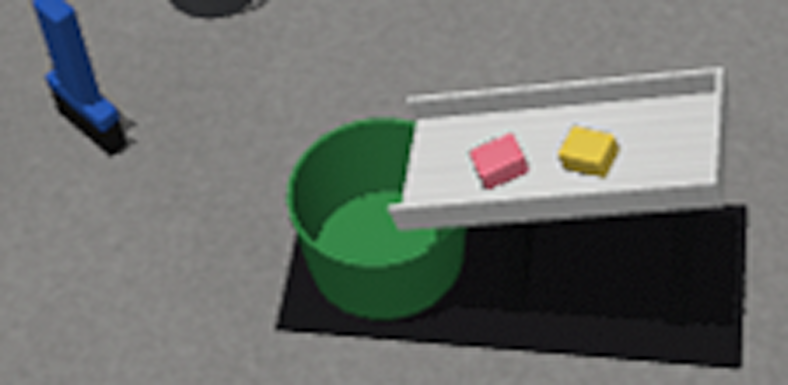

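View pics/d.png

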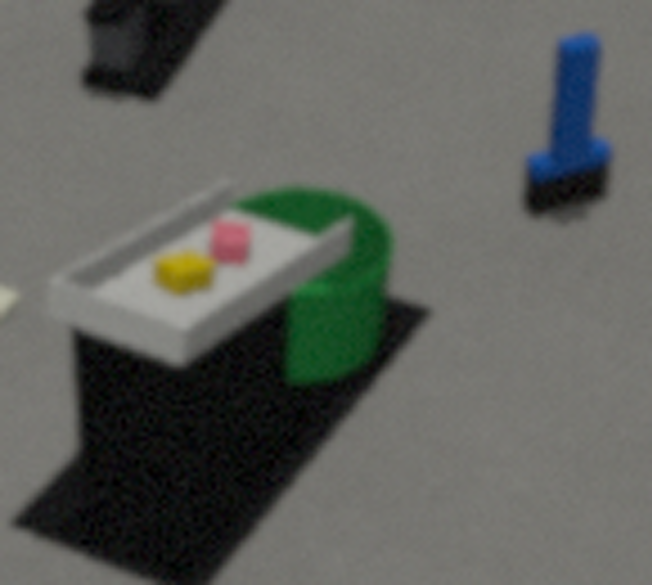

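The crops show tray wall-top corners clearly: scene crop (723,67), (408,99), (719,184) and (390,206), side crop (180,330), (350,217), (50,282) and (232,180). The wiper's shoulder ends are at (50,75)/(118,105) and (607,145)/(527,155).

```bash
python3 - <<'E'
import pickle
from h import *
d=pickle.load(open('snap.pkl','rb'));a,b=d['scene'],d['side']
A=lambda u,v:((u+.5)/3.5-.5+125,(v+.5)/3.5-.5+175)
B=lambda u,v:((u+.5)/4.5-.5+225,(v+.5)/4.5-.5+145)
P={'nh':((723,67),(180,330)),'nl':((408,99),(350,217)),'fh':((719,184),(50,282)),'fl':((390,206),(232,180)),'sR':((118,105),(527,155)),'sL':((50,75),(607,145)),'btop':((53,-2),(580,38))}
X={}
for k,(p,q) in P.items():
    X[k],e=tri(a,A(*p),b,B(*q));print(k,X[k].round(4),round(e,4))
hi=(X['nh']+X['fh'])/2;lo=(X['nl']+X['fl'])/2;v=hi-lo
print(v,np.linalg.norm(v),np.degrees(np.arctan2(v[1],v[0])),'slope',np.arctan2(v[2],np.hypot(*v[:2])))
print('y ax',np.degrees(np.arctan2(*(X['fh']-X['nh'])[[1,0]])),np.degrees(np.arctan2(*(X['fl']-X['nl'])[[1,0]])))
w=X['sR']-X['sL'];print('blade',np.degrees(np.arctan2(w[1],w[0])),np.linalg.norm(w))
# cup rim ellipse fit
_,s,m=blob(a['image'],(60,100,30),(85,255,255),(200,200,262,275))
# floor mid from side blob of base: blade base points on table
for p in((58,105),(112,152)):print('bladebase',plane(a,*A(*p),0.0))
for p in((530,213),(607,193)):print('bladebaseB',plane(b,*B(*p),0.0))
E
```

```text
nh [0.4754 0.0911 0.162 ] 0.0004
nl [ 0.5074 -0.0909  0.114 ] 0.0013
fh [0.5546 0.1047 0.161 ] 0.0013
fl [ 0.5839 -0.0769  0.1135] 0.0015
sR [ 0.5131 -0.2875  0.0501] 0.0011
sL [ 0.4905 -0.349   0.0347] 0.0016
btop [ 0.5004 -0.3198  0.1282] 0.0004
[-0.03069356  0.18179603  0.0477517 ] 0.19045239851081258 99.58316800015139 slope 0.25343194863750945
y ax 9.753362008531912 10.388114910687655
blade 69.83959197964124 0.06730390110358651
bladebase [ 0.49011074 -0.3503164   0.        ]
bladebase [ 0.51718844 -0.29924496  0.        ]
bladebaseB [ 5.12223240e-01 -2.97073225e-01  1.11022302e-16]
bladebaseB [ 0.4852141  -0.34841668  0.        ]
```

```bash
cat >> h.py <<'E'
from scipy.spatial.transform import Rotation as Ro
O=np.array([.548,-.098,.09]);th=np.radians(99.7)
ex=np.array([np.cos(th)*np.cos(.26),np.sin(th)*np.cos(.26),np.sin(.26)]);ey=np.array([-np.sin(th),np.cos(th),0]);ez=np.cross(ex,ey)
def down(yaw_y):  # tool down, tool y axis at yaw (deg)
    t=np.radians(yaw_y);y=np.array([np.cos(t),np.sin(t),0]);z=np.array([0,0,-1.]);return np.c_[np.cross(y,z),y,z]
TR=np.c_[np.cross(-ex,-ez),-ex,-ez]  # tool y along -tray x, tool z into the floor
def tray(x,y,z): return O+ex*x+ey*y+ez*z
def go(s,p,R):
    Rc=Ro.from_quat(s['eef_rot']);print('shift cm',(Rc.inv().apply(np.array(p)-s['tool_pos'])*100).round(2),'turn',np.degrees((Rc.inv()*Ro.from_matrix(R)).as_rotvec()).round(2))
E
python3 - <<'E'
import pickle
from h import *
from plant import r
d=pickle.load(open('snap.pkl','rb'));a,b=d['scene'],d['side']
print('pencup base',plane(a,187,175,0),'tri top',tri(a,(178,118),b,(401,167)), tri(a,(182,135),b,(391,183)))
s=r.get_state();R=down(-28)
go(s,[.5005,-.3205,.2],R);go(s,[.5005,-.3205,.079],R)
E
```

```text
pencup base [ 0.37485555 -0.28082778  0.        ] tri top (array([ 0.34110873, -0.29385385,  0.15773366]), np.float64(0.003208871749633501)) (array([ 0.35361118, -0.282848  ,  0.11228392]), np.float64(0.0025562224747998985))
shift cm [ 34.8  -14.25  -0.18] turn [-9.000e-02 -3.000e-02 -4.046e+01]
shift cm [ 34.8  -14.23  11.92] turn [-9.000e-02 -3.000e-02 -4.046e+01]
```

Emit:
carry_out:
  rows:
    - [[34.8,-14.2,-1],[0,0,-40.5],0]
    - [[34.8,-14.2,-1],[0,0,-40.5],0]
    - [[34.8,-14.2,-1],[0,0,-40.5],0]
    - [[34.8,-14.2,-1],[0,0,-40.5],0]
    - [[34.8,-14.2,-1],[0,0,-40.5],0]
    - [[34.8,-14.2,-1],[0,0,-40.5],0]
    - [[34.8,-14.2,-1],[0,0,-40.5],0]
    - [[34.8,-14.2,-1],[0,0,-40.5],0]
    - [[34.8,-14.2,-1],[0,0,-40.5],0]
    - [[34.8,-14.2,-1],[0,0,-40.5],0]
    - [[34.8,-14.2,-1],[0,0,-40.5],0]
    - [[34.8,-14.2,-1],[0,0,-40.5],0]
  newtons: 40

```text
clock: 1.3
tool_pos: [0.4994, -0.3234, 0.2085]
eef_rot: [0.858, 0.514, -0.001, 0.0]
contact_force: [-0.1, -0.3, 0.6]
opening: 1.001
finger_force: 0.0
```

```bash
python3 - <<'E'
from h import *
from plant import r
s=r.get_state();print(s['tool_pos'],s['clock'],np.abs(s['qd']).max())
w=r.snapshot('wrist');cv2.imwrite('pics/e.png',w['image'][:,:,::-1]);print(w['fx'],w['cx'],w['cy'])
P=np.linalg.inv(w['pose'])
def proj(X):
    p=P[:3,:3]@X+P[:3,3];q=np.array([p[0],-p[1],-p[2]]);t=np.arctan2(np.hypot(*q[:2]),q[2]);f=np.hypot(*q[:2]);return w['cx']+w['fx']*t*q[0]/f,w['cy']+w['fy']*t*q[1]/f
R=Ro.from_quat(s['eef_rot']).as_matrix()
print('handle top expected',proj(np.array([.5005,-.3205,.125])),'under tcp z .125',proj(np.array([*s['tool_pos'][:2],.125])))
for i in(0,1):print('+1cm tool axis',proj(np.array([*s['tool_pos'][:2],.125])+.01*R[:,i]))
go(s,[.5005,-.3205,.079],down(-28))
E
```

```text
[ 0.49941613 -0.3234063   0.20850054] 1.3 0.0065784897473535435
325.19226210127806 270.95710495912476 211.33467057676847
handle top expected (np.float64(270.3830062504802), np.float64(199.91909319338873)) under tcp z .125 (np.float64(270.87242995827285), np.float64(203.40338208960253))
+1cm tool axis (np.float64(270.8629523446763), np.float64(191.99749152633436))
+1cm tool axis (np.float64(282.5445295742931), np.float64(203.3997489457161))
shift cm [ 0.32 -0.03 12.95] turn [-0.04  0.07 -0.15]
```

View pics/e.png

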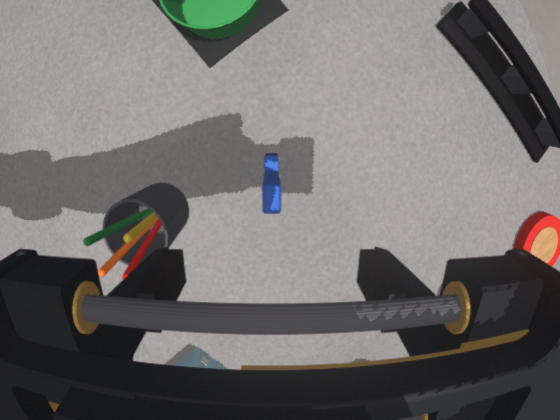

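The wrist view shows the handle top around (272,199), aligned with the image's vertical axis and centred between the fingers. The pencils are clear to the left.

Emit:
carry_out:
  rows:
    - [[0.3,0,4],[0,0,0],0]
    - [[0.3,0,8],[0,0,0],0]
    - [[0.3,0,11],[0,0,0],0]
    - [[0.3,0,12.9],[0,0,0],0]
    - [[0.3,0,12.9],[0,0,0],0]
    - [[0.3,0,12.9],[0,0,0],1]
    - [[0.3,0,12.9],[0,0,0],1]
    - [[0.3,0,12.9],[0,0,0],1]
    - [[0.3,0,12.9],[0,0,0],1]
    - [[0.3,0,12.9],[0,0,0],1]
    - [[0.3,0,12.9],[0,0,0],1]
    - [[0.3,0,12.9],[0,0,0],1]
  newtons: 40

```text
clock: 2.55
tool_pos: [0.5024, -0.3189, 0.0798]
eef_rot: [0.857, 0.515, 0.0, 0.0]
contact_force: [-0.6, 0.1, -0.8]
opening: 0.388
finger_force: 0.0
```

Emit:
carry_out:
  rows:
    - [[0,0,0],[0,0,0],1]
    - [[0,0,0],[0,0,0],1]
    - [[0,0,0],[0,0,0],1]
    - [[0,0,0],[0,0,0],1]

```text
clock: 2.95
tool_pos: [0.5024, -0.3189, 0.0797]
eef_rot: [0.857, 0.515, -0.0, -0.0]
contact_force: [-0.8, -0.9, 0.4]
opening: 0.173
finger_force: 40.0
```

```bash
python3 - <<'E'
from h import *
from plant import r
s=r.get_state()
for z in(.17,.13):
    p=tray(.18,0,z);print(p);go(s,p,TR)
print(np.linalg.det(TR))
E
```

```text
[0.52605485 0.03038443 0.3005608 ]
shift cm [ 31.96 -14.29 -22.09] turn [13.84  6.8  52.03]
[0.52432223 0.04052064 0.2619052 ]
shift cm [ 32.77 -14.92 -18.22] turn [13.84  6.8  52.03]
0.9999999999999999
```

Emit:
carry_out:
  rows:
    - [[0,0,-4],[0,0,0],1]
    - [[0,0,-9],[0,0,0],1]
    - [[0,0,-14],[0,0,0],1]
    - [[0,0,-18],[0,0,0],1]
    - [[3,-1,-22],[1.3,0.7,5],1]
    - [[6.5,-3,-22],[2.7,1.3,10],1]
    - [[10,-4.5,-22],[4,2,15.5],1]
    - [[13.5,-6,-22],[5.3,2.6,20],1]
    - [[17,-7.5,-22],[6.9,3.4,26],1]
    - [[20.5,-9.2,-22],[8.6,4.2,32],1]
    - [[24,-10.7,-22],[10,5,38],1]
    - [[27.5,-12.2,-22],[11.7,5.8,44],1]

```text
clock: 4.15
tool_pos: [0.5233, -0.0172, 0.2995]
eef_rot: [0.982, 0.152, -0.009, -0.111]
contact_force: [0.4, 0.4, -1.1]
opening: 0.174
finger_force: 40.0
```

```bash
python3 - <<'E'
from h import *
from plant import r
s=r.get_state();print(s['tool_pos'],s['finger_force'],s['opening'])
go(s,tray(.18,0,.15),TR)
E
```

```text
[ 0.52333198 -0.01720608  0.29953613] 39.988948702812195 0.1735435380425956
shift cm [ 1.73 -4.43  2.91] turn [2.06 1.02 7.8 ]
```

Emit:
carry_out:
  rows:
    - [[0.8,-2.2,0.5],[1,0.5,4],1]
    - [[1.7,-4.4,1.5],[2,1,7.8],1]
    - [[1.7,-4.4,1.5],[2,1,7.8],1]
    - [[1.7,-4.4,1.5],[2,1,7.8],1]
    - [[1.7,-4.4,1.5],[2,1,7.8],1]

```text
clock: 4.65
tool_pos: [0.526, 0.0288, 0.295]
eef_rot: [0.988, 0.085, -0.01, -0.127]
contact_force: [0.0, 0.9, -1.2]
opening: 0.173
finger_force: 40.0
```

```bash
python3 - <<'E'
from h import *
from plant import r
s=r.get_state();print(s['tool_pos'],s['contact_force'])
T=np.c_[ex,ey,ez];print('tray tcp',T.T@(s['tool_pos']-O))
for z in(.10,.081): go(s,tray(.18,0,z),TR)
go(s,tray(.01,0,.081),TR)
c=r.snapshot('side');d=r.snapshot('scene')
im=np.hstack([cv2.resize(c['image'][100:270,200:370],(400,400)),cv2.resize(d['image'][130:280,200:350],(400,400))])
cv2.imwrite('pics/f.png',im[:,:,::-1])
E
```

```text
[0.52596584 0.02875374 0.29496728] [ 0.0109496   0.91491451 -1.20216061]
tray tcp [0.17702315 0.00036249 0.16500385]
shift cm [ 0.04 -0.32  6.5 ] turn [ 0.2  -0.02  0.18]
shift cm [ 0.03 -0.33  8.4 ] turn [ 0.2  -0.02  0.18]
shift cm [-0.02 16.67  8.46] turn [ 0.2  -0.02  0.18]
```

View pics/f.png

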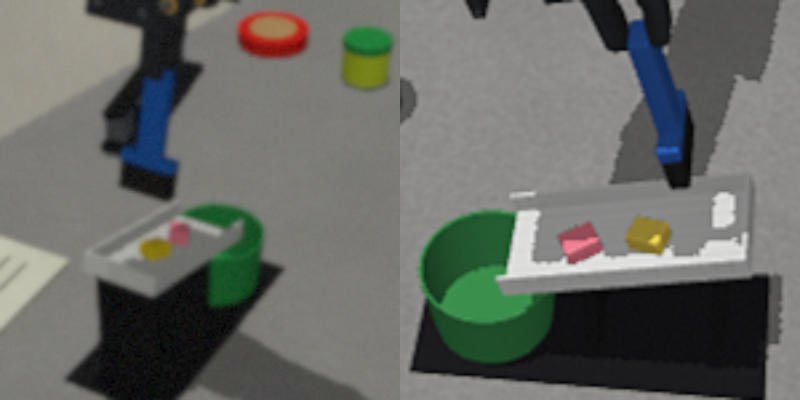

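The blade hangs over the upper part of the tray, uphill of the yellow stub, and lies across the tray. I'll go down slowly.

Emit:
carry_out:
  rows:
    - [[0,-0.5,2],[0,0,0],1]
    - [[0,-0.5,4],[0,0,0],1]
    - [[0,-0.5,5.5],[0,0,0],1]
    - [[0,-0.5,6.7],[0,0,0],1]
    - [[0,-0.5,7.4],[0,0,0],1]
    - [[0,-0.5,7.9],[0,0,0],1]
    - [[0,-0.5,8.2],[0,0,0],1]
    - [[0,-0.5,8.2],[0,0,0],1]
    - [[0,-0.5,8.2],[0,0,0],1]

```text
clock: 5.65
tool_pos: [0.5218, 0.0556, 0.2174]
eef_rot: [0.988, 0.086, -0.01, -0.128]
contact_force: [0.1, -0.0, -1.2]
opening: 0.171
finger_force: 40.0
```

```bash
python3 - <<'E'
from h import *
from plant import r
s=r.get_state();print(s['contact_force'],s['clock'])
T=np.c_[ex,ey,ez];print('tray tcp',T.T@(s['tool_pos']-O))
go(s,tray(.01,0,.082),TR)
c=r.snapshot('side');d=r.snapshot('scene')
im=np.hstack([cv2.resize(c['image'][130:250,220:340],(400,400)),cv2.resize(d['image'][165:285,215:335],(400,400))])
cv2.imwrite('pics/g.png',im[:,:,::-1])
E
```

```text
[ 0.10742721 -0.02726682 -1.17347078] 5.65
tray tcp [ 1.83333894e-01 -7.17424871e-05  8.30615723e-02]
shift cm [-0.08 17.33  0.15] turn [ 0.14 -0.05  0.23]
```

View pics/g.png

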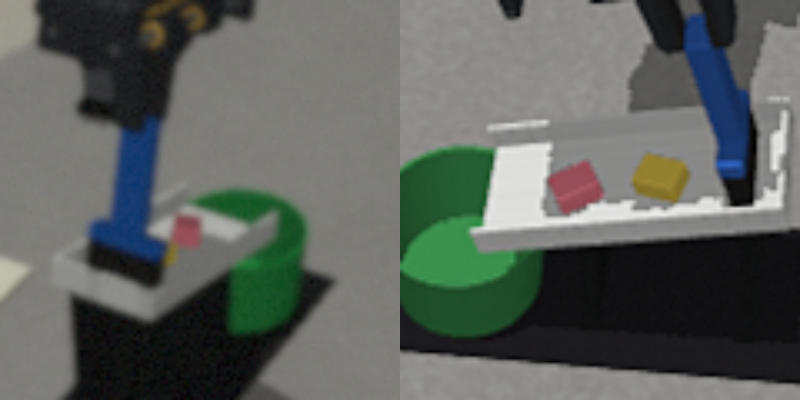

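The blade is down in the tray, uphill of both stubs. Starting the sweep.

Emit:
carry_out:
  rows:
    - [[0,0.8,0.1],[0,0,0],1]
    - [[0,1.6,0.1],[0,0,0],1]
    - [[0,2.4,0.1],[0,0,0],1]
    - [[0,3.2,0.1],[0,0,0],1]
    - [[0,4,0.1],[0,0,0],1]
    - [[0,4.8,0.1],[0,0,0],1]
    - [[0,5.6,0.1],[0,0,0],1]
    - [[0,6.4,0.1],[0,0,0],1]
    - [[0,7.2,0.1],[0,0,0],1]
    - [[0,8,0.1],[0,0,0],1]
    - [[0,8.8,0.1],[0,0,0],1]
    - [[0,9.6,0.1],[0,0,0],1]

```text
clock: 6.95
tool_pos: [0.5376, -0.036, 0.1914]
eef_rot: [0.988, 0.086, -0.011, -0.128]
contact_force: [0.5, 0.8, -1.4]
opening: 0.173
finger_force: 40.0
```

Emit:
carry_out:
  rows:
    - [[0,0.8,0],[0,0,0],1]
    - [[0,1.6,0],[0,0,0],1]
    - [[0,2.4,0],[0,0,0],1]
    - [[0,3.2,0],[0,0,0],1]
    - [[0,4,0],[0,0,0],1]
    - [[0,4.8,0],[0,0,0],1]
    - [[0,5.6,0],[0,0,0],1]
    - [[0,6.4,0],[0,0,0],1]
    - [[0,7.2,0],[0,0,0],1]
    - [[0,7.7,0],[0,0,0],1]
    - [[0,7.7,0],[0,0,0],1]
    - [[0,7.7,0],[0,0,0],1]

```text
clock: 8.15
tool_pos: [0.5503, -0.1085, 0.172]
eef_rot: [0.988, 0.086, -0.011, -0.128]
contact_force: [0.2, -0.4, -1.5]
opening: 0.172
finger_force: 40.0
```

```bash
python3 - <<'E'
from h import *
from plant import r
s=r.get_state();print(s['contact_force'],s['clock'])
T=np.c_[ex,ey,ez];print('tray tcp',T.T@(s['tool_pos']-O))
c=r.snapshot('side');d=r.snapshot('scene')
im=np.hstack([cv2.resize(c['image'][130:250,240:360],(400,400)),cv2.resize(d['image'][165:285,195:315],(400,400))])
cv2.imwrite('pics/h.png',im[:,:,::-1])
E
```

```text
[ 0.23348556 -0.36626314 -1.48366013] 8.15
tray tcp [ 0.01074047 -0.00049452  0.08196872]
```

View pics/h.png

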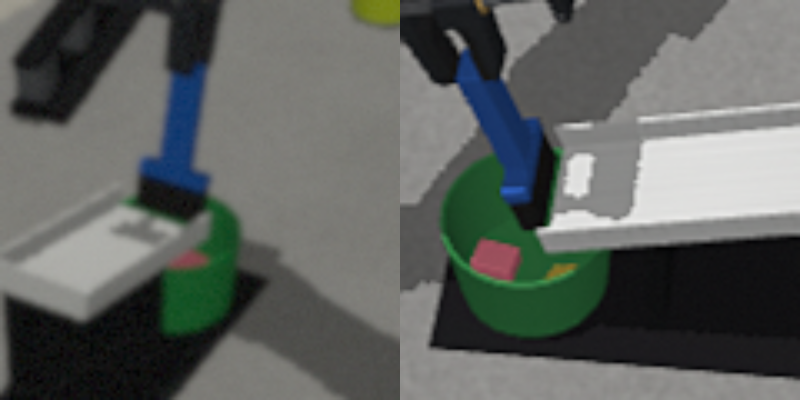

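Both stubs are in the cup: pink at (495,260), and yellow partly visible at (562,270). Now I'll lift and carry the wiper back.

```bash
python3 - <<'E'
from h import *
from plant import r
s=r.get_state();R=down(-80.3)
for z in(.25,.081):go(s,[.5,-.33,z],R)
E
```

```text
shift cm [ -8.79  18.29 -12.9 ] turn [-14.8   -0.03   0.28]
shift cm [-8.81 22.61  3.44] turn [-14.8   -0.03   0.28]
```

Emit:
carry_out:
  rows:
    - [[0,0,-3],[0,0,0],1]
    - [[0,0,-6.5],[0,0,0],1]
    - [[0,0,-10],[0,0,0],1]
    - [[-1.5,3,-12],[-2.5,0,0],1]
    - [[-3,6,-13],[-5,0,0],1]
    - [[-4.5,9,-13],[-7.5,0,0],1]
    - [[-6,12.5,-13],[-10,0,0],1]
    - [[-7.5,16,-13],[-12.5,0,0],1]
    - [[-8.8,18.3,-13],[-14.8,0,0.3],1]
    - [[-8.8,18.3,-13],[-14.8,0,0.3],1]
    - [[-8.8,18.3,-13],[-14.8,0,0.3],1]

```text
clock: 9.35
tool_pos: [0.5002, -0.3296, 0.2511]
eef_rot: [0.996, 0.084, 0.0, -0.001]
contact_force: [-0.1, 0.8, -0.8]
opening: 0.169
finger_force: 40.0
```

```bash
python3 - <<'E'
from h import *
from plant import r
s=r.get_state();print(s['tool_pos'],s['clock']);go(s,[.5,-.33,.0805],down(-80.3))
c=r.snapshot('side');d=r.snapshot('scene')
im=np.hstack([cv2.resize(c['image'][110:250,240:380],(400,400)),cv2.resize(d['image'][145:285,125:265],(400,400))])
cv2.imwrite('pics/i.png',im[:,:,::-1])
E
```

```text
[ 0.50017411 -0.32955684  0.25105124] 9.35
shift cm [-0.04  0.06 17.06] turn [-0.07 -0.06 -0.03]
```

View pics/i.png

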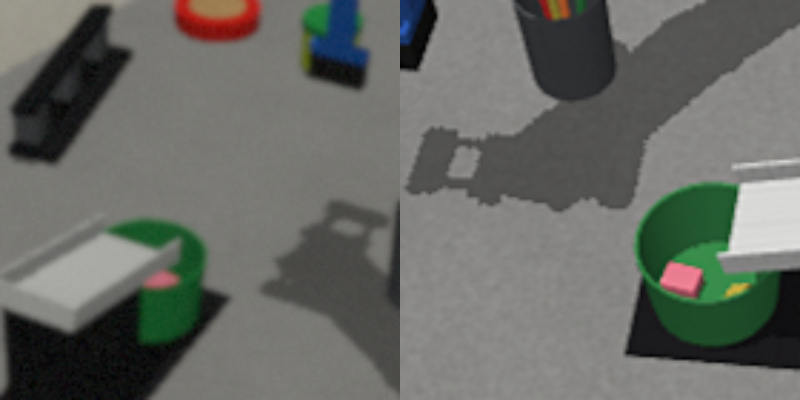

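Both stubs lie in the cup and the wiper hangs upright. Setting it down.

Emit:
carry_out:
  rows:
    - [[0,0,4],[0,0,0],1]
    - [[0,0,8],[0,0,0],1]
    - [[0,0,12],[0,0,0],1]
    - [[0,0,14.5],[0,0,0],1]
    - [[0,0,16],[0,0,0],1]
    - [[0,0,16.6],[0,0,0],1]
    - [[0,0,16.9],[0,0,0],1]
    - [[0,0,17.1],[0,0,0],1]
    - [[0,0,17.1],[0,0,0],1]
    - [[0,0,17.1],[0,0,0],1]

```text
clock: 10.45
tool_pos: [0.5004, -0.3312, 0.0807]
eef_rot: [0.996, 0.084, 0.001, 0.001]
contact_force: [-0.3, 0.1, -0.7]
opening: 0.173
finger_force: 40.0
```

Emit:
carry_out:
  rows:
    - [[0,0,0.1],[0,0,0],1]
    - [[0,0,0.1],[0,0,0],1]
    - [[0,0,0.1],[0,0,0],0.6]
    - [[0,0,0.1],[0,0,0],0.3]
    - [[0,0,0.1],[0,0,0],0]
    - [[0,0,0.1],[0,0,0],0]
    - [[0,0,0.1],[0,0,0],0]
    - [[0,0,0.1],[0,0,0],0]
    - [[0,0,0.1],[0,0,0],0]
    - [[0,0,0.1],[0,0,0],0]
    - [[0,0,0.1],[0,0,0],0]

```text
clock: 11.55
tool_pos: [0.4998, -0.331, 0.0789]
eef_rot: [0.996, 0.084, 0.0, 0.0]
contact_force: [-0.3, -0.3, 0.5]
opening: 0.969
finger_force: 0.0
```

Emit:
carry_out:
  rows:
    - [[0,0,-3],[0,0,0],0]
    - [[0,0,-6.5],[0,0,0],0]
    - [[0,0,-10],[0,0,0],0]
    - [[0,0,-14],[0,0,0],0]
    - [[0,0,-18],[0,0,0],0]
    - [[0,0,-18],[0,0,0],0]
    - [[0,0,-18],[0,0,0],0]
    - [[0,0,-18],[0,0,0],0]

```text
clock: 12.35
tool_pos: [0.4987, -0.3304, 0.2575]
eef_rot: [0.996, 0.084, -0.001, -0.001]
contact_force: [0.2, -0.1, 0.1]
opening: 1.0
finger_force: 0.0
```

```bash
python3 - <<'E'
from h import *
from plant import r
s=r.get_state();print(s['tool_pos'],s['clock'],s['opening'])
c=r.snapshot('side');d=r.snapshot('scene')
im=np.hstack([cv2.resize(c['image'][110:250,250:390],(400,400)),cv2.resize(d['image'][145:285,125:265],(400,400))])
cv2.imwrite('pics/j.png',im[:,:,::-1])
E
```

```text
[ 0.49874013 -0.33038276  0.25753478] 12.35 1.0002600704531734
```

View pics/j.png

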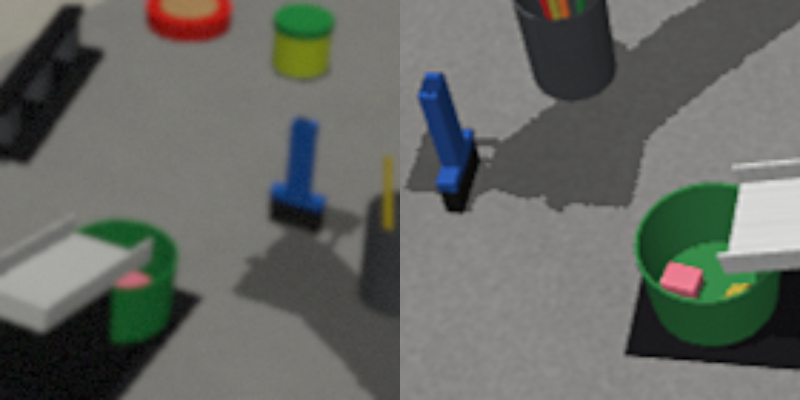

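The wiper stands on its own at (455,150), released, and both stubs are in the cup. Handing in.

```bash
python3 -c "
from plant import r
print(r.finish_job())"
```

```text
the job is handed in; nothing more can be done
None
```

Both stubs were swept into the green cup, and the wiper was released standing on the table about 0.24 m from the cup; the job is handed in, but no verdict was returned.

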